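Refit the oil filler plug of a laboratory vacuum pump

ROBOT

A 6-joint arm with a two-finger parallel gripper is mounted at the origin on the work surface. World frame = base frame: x ahead of the robot, y to its left, z up, the work surface at z = 0. Lengths are in m, angles in rad, forces in N, time in s.
With the tool pointing down it reaches from about 0.3 to 0.875 m from the base axis. Payload 6.4 kg.
Tool frame: the origin (TCP) lies at the very end of the fingers, on their centre line; the grasp point (between the pads) lies 19 mm behind it; z points along the fingers, y is the line along which they close (so a half turn about z gives the same grasp; the last joint's range is limited). The gripper opens to 85 mm and grips with 20 to 120 N. Pads are 22 mm wide; open, the fingers measure 114 mm over their backs; the gripper's body (76 mm by 85 mm) begins 54 mm behind the grasp point. The pads swing forward as they close: fully open they stand 13 mm farther back than shut.
Start: joints at [-1.331, 0.181, 1.607, -0, 1.354, -0.206], TCP at [0.248, -0.519, 0.231] pointing down, gripper open.
Joint ranges: [-2.99, 2.99], [-0.89, 2.07], [0.3, 2.58], [-1.14, 4.28], [0, 2.63], [-3.12, 3.12]. Speed limits (rad/s): [2.57, 2.57, 3.01, 3.14, 3.14, 3.14].

INTERFACE

Orientations are given as a unit quaternion [w, x, y, z].
In Python, from bench import telemetry, camera, ctrl, spotter gives the robot as it stands.
- The arm moves only by the tool send_rows, never from a script. Its argument "series" is a list of rows, each a list of 3 entries, a list of its own where there are three numbers: the turn, a rotation vector about the world's x, y, z in degrees, then the shift along the world's x, y, z in mm, then the closure, from -1 (fully open) to 1 (shut), so that 0 is half open. In form: [[[rx, ry, rz], [dx, dy, dz], gripper], ...]. A call has 1 to 10 rows; each row is the pose to reach, as a shift and turn from the pose commanded when the call began; what a row does not reach only later rows make up. A row lasts 1/8 s, in which the tool goes at most 62.5 mm and 10.7 degrees, less where a joint would pass 70% of its speed; a pose out of reach is approached as far as the arm can. A call with a gripper value outside its range is refused whole. The fingers move at their own pace and stop on an object; the grip force is fixed at half the most. Time passes only in rows, so rows that repeat a pose let the fingers close. It gives the time, the measured TCP pose, the force, the opening and the grip force at its end, in the units of the state.
- telemetry.get_obs(): the state, without advancing time (a new reading comes with each control period).
- camera(name): name is "side" or "top"; returns a dict with "pixels" (420x560x3 uint8, red, green, blue), "camera_matrix" (3x3 intrinsics, pixels), "xyz" and "orientation" of the camera in the world. Camera axes: x right, y up, looking along -z (the intrinsics and any distortion apply to the point x, -y, -z); pixel columns grow to the right and rows downward; lengths in m; the calibration is good to about 2 mm. A picture is of the moment at which its call begins. There is no depth.
- ctrl.hand_in(): hands the job in; it is judged then, once.
Trained networks look in the newest picture that a camera, given by its name, has taken for a name from the list of things; names that differ only in an ending like _2 or _b are one class to them, and where a whole thing is asked for, a point or a joint stands for the part that bears it (a point fixed in the world has none). Each returns a list of dicts, best first, with "conf" (0 to 1); they miss things now and then, are a little off and sometimes report something else, mostly with a low value. They report only what shows in the picture. A call takes as long as a camera call. They do not tell look-alikes from the thing itself.
- spotter.boxes_of(thing, camera): "xyz" ([x, y, z] in m, in world coordinates, good to about 4 mm: the middle of the surface that is visible of it).
- spotter.landmark_of(thing, camera): "xyz" ([x, y, z] in m, in world coordinates, good to about 4 mm: a listed point, or the origin of a listed thing).
The state is a dict: "time_s": time; "q": joint angles; "dq": joint speeds; "joint_efforts": joint torques, N m; "eef_pos": TCP position; "eef_rot": TCP orientation; "wrist_force": force on the tool from outside, world axes, zero at the start; "torque": the same for the moment, N m; "opening": opening from 0.0 (shut) to 1.0 (fully open); "grasp_force": force on a finger pad.
Only numpy, scipy, OpenCV 4.12 (cv2) and the standard library are available. Lean on these libraries where they do the work, as an engineer would, in place of code of your own. Each camera call takes 0.05 s, during which the arm holds its last target. There are 200 camera calls.

TASK

Close the blue vacuum pump's oil filler: take the red-handled steel plug out of its white holder, set it upright in the steel collar on the pump with its handle lined up with the two red ticks, so that it stands on top of the thread. Pressing lightly, turn it backward (counter-clockwise seen from above) until the thread start drops in, then drive it forward (clockwise) until it is fully home, flange down on the collar, and let go. Feel your way and never force it against the thread, and leave the glassware and the other things on the bench where they are.

Things in the scene. Friction and masses are not known exactly. Their poses are not given: they have to be found in the camera images.
- plug: steel filler plug, 0.14 to 0.24 kg, loose, at first hanging upright in the holder. Origin: centre of the underside of its round flange (53 mm wide, 6 mm thick), z up, x along the red handle. Below the flange a 24 mm shank reaches 30 mm down, its last 8 mm tapering to 12 mm. Half a turn makes no difference.
- plug_grip (a point): point on the plug's red handle, 30 mm above the plug's origin, same axes. The handle is a flat upright wing 36 mm long along x, 14 mm thick along y, its foot 6 and its top 44 mm above the plug's origin: grip it across its thickness.
- plug_lugs (a point): point on the plug's axis, 14 mm below its origin, same axes: centre height of the two lugs (thread teeth) that stick out of the shank along +x and -x to 19.5 mm from the axis, each 7 mm wide and 4 mm high.
- port (a point): centre of the collar's flat top face, the flange's seat, 150 mm above the bench; z up along the collar's axis, x along the line through the two red ticks outside. Steel collar, 43 mm bore, 56 mm outside. With the lugs in line with the ticks (within 0.1 rad) the plug always comes to rest on top of the thread, its origin 8 to 11 mm above this point. Set it down slowly, about 6 mm/s.
- thread_top (a point): point on the collar's axis 8 mm below its face. Here sits a right-hand two-start thread, 27 mm bore, ledges rising 3.3 mm per rad counter-clockwise; its turn relative to the ticks is unknown. From the ticks, turned counter-clockwise, the plug climbs a little, then after 0.3 to 1.2 rad drops about 7 mm; 0.35 rad beyond is a hard stop. Clockwise on top of the thread: hard stop after 0.3 to 1.2 rad.
- thread_low (a point): point on the collar's axis 14 mm below its face: height of the lugs when the plug is home. After the drop the plug's origin is 2.5 to 4.5 mm above the face; turned clockwise it winds down 3.3 mm per rad with 1 mm of play and is home 1.0 to 1.7 rad after the drop. Pushes of 3 to 8 N are plenty; the thread suffers from about 25 N.
- seal (a point): centre of the top of a black sprung sealing ring, 43 to 51 mm wide, that stands 2 mm proud of the collar face and yields 7 N per mm. The flange meets it 0.6 rad before home; the turning moment stays small (under 0.25 N m) until the flange lies on the steel collar, then climbs by some 0.3 N m within 0.1 rad: stop there; over about 0.8 N m is too tight. The plug stays where it is left.
- pump: blue and grey vacuum pump, fixed; origin on the bench under the middle of the blue oil case (140 x 120 mm, top 106 mm high, collar in its middle), x parallel to the port's x. The grey motor (104 mm thick, 128 mm high, terminal box up to 143 mm) reaches 237 mm towards +x. Brass inlet cap 126 mm high at x -50, y 45 mm. The thread is part of the pump.
- holder: white plastic holder block, 85 x 85 x 36 mm, fixed; origin at the centre of its underside. The plug hangs in its 44 mm through hole, flange on the block's top, 36 mm above the bench.
- flask: bystander: glass conical flask, 84 mm wide at the foot, 120 mm high; origin at the centre of its underside
- reagent: bystander: amber glass jar with black cap, 48 mm wide, 95 mm high; origin at the centre of its underside
- beaker: bystander: clear beaker, 68 mm wide, 85 mm high; origin at the centre of its underside
- spanner: bystander: open-ended steel spanner lying flat; origin at the centre of its underside (or, for this lying tool, under its middle)
- gasket: bystander: spare black rubber sealing ring lying flat, 44 mm wide, 5 mm high; not needed; origin at the centre of its underside
- wash: bystander: white plastic wash bottle with blue cap, 62 mm wide, 150 mm high; origin at the centre of its underside
Things that resemble listed ones, but are neither listed nor needed, are in the scene too. Leave any green or yellow look-alike of the plug alone.

How it is judged:
By the outcome, as a careful person would: the job done as asked, in the order asked, and still so for the second after the job is handed in, with the robot touching nothing.
It also fails if it takes over 64 s, if anything falls off the work surface, if the arm or the gripper's body presses on something with over 40 N, if the wrist force passes 120 N, or if a joint passes its speed limit or range.

## Working session

There is one attempt and no reset: what is moved stays moved. The work goes in short steps, Python scripts to look and compute and a tool call to move; the robot and the scene stay as the last step left them, time stands still between calls to the robot, and variables do not carry over. Pictures are saved under pics/ and viewed, at most 10 in all, crops included, and the job is handed in when it is done.

Besides the shell and the picture viewer there is one more tool, called after ">>>" as name([rows], argument=value, ...), one row to a line, values as JSON. send_rows: Moves the arm, as the interface text tells. Its arguments: {"type":"object","properties":{"series":{"type":"array","items":{"type":"array"}}},"required":["series"]}

```bash
mkdir -p pics
python3 - <<'E'
from bench import telemetry, camera, ctrl, spotter
import cv2,numpy as np
for n in ("side","top"):
    c=camera(n); cv2.imwrite(f"pics/{n}0.png",c["pixels"][:,:,::-1]); print(n,np.round(c["camera_matrix"],1).tolist(),np.round(c["xyz"],3),np.round(c["orientation"],4))
    for t in ("plug","plug_grip","port","seal","holder","pump","flask","wash","reagent","beaker"):
        print(t,[(np.round(d["xyz"],3).tolist(),round(d["conf"],2)) for d in spotter.landmark_of(t,n)][:4])
o=telemetry.get_obs();print({k:np.round(v,3).tolist() for k,v in o.items()})
E
```

```text
side [[545.5, 0.0, 276.3], [0.0, 545.5, 209.8], [0.0, 0.0, 1.0]] [ 0.217 -1.083  1.333] [ 0.9186  0.3733 -0.0511 -0.1189]
plug [([0.578, -0.295, 0.025], 0.78), ([0.55, -0.193, 0.039], 0.71), ([0.448, -0.188, 0.03], 0.52), ([0.578, -0.083, 0.026], 0.51)]
plug_grip [([0.548, -0.194, 0.061], 0.83), ([0.448, -0.188, 0.061], 0.78), ([0.576, -0.293, 0.056], 0.64), ([0.578, -0.085, 0.064], 0.59)]
port [([0.54, 0.06, 0.146], 0.58)]
seal [([0.396, 0.524, -0.001], 0.66), ([0.546, 0.056, 0.153], 0.6)]
holder [([0.548, -0.194, 0.001], 0.9)]
pump [([0.543, 0.057, -0.001], 0.8)]
flask [([0.681, -0.198, 0.0], 0.94)]
wash [([0.397, 0.522, 0.002], 0.93)]
reagent [([0.4, -0.434, 0.003], 0.76), ([0.542, 0.062, 0.135], 0.6), ([0.672, -0.411, 0.002], 0.44)]
beaker [([0.669, -0.412, 0.004], 0.87)]
top [[385.9, 0.0, 287.0], [0.0, 385.9, 209.5], [0.0, 0.0, 1.0]] [0.394 0.054 1.452] [-0.6999 -0.0424  0.0282  0.7124]
plug [([0.549, -0.187, 0.035], 0.6), ([0.445, -0.19, 0.03], 0.58), ([0.577, -0.079, 0.029], 0.55), ([0.576, -0.292, 0.03], 0.54)]
plug_grip [([0.574, -0.298, 0.055], 0.74), ([0.55, -0.191, 0.062]
[... 160 characters left out ...]
.145], 0.9), ([0.55, -0.192, 0.063], 0.64)]
holder [([0.552, -0.191, -0.004], 0.82)]
pump [([0.403, -0.429, 0.002], 0.67), ([0.544, 0.061, -0.002], 0.57)]
flask [([0.686, -0.198, 0.001], 0.9)]
wash [([0.393, 0.523, 0.0], 0.73), ([0.54, 0.058, -0.001], 0.54)]
reagent [([0.402, -0.431, 0.002], 0.49)]
beaker [([0.666, -0.416, -0.001], 0.72)]
{'time_s': 1.1, 'q': [-1.331, 0.181, 1.607, 0.0, 1.354, -0.206], 'dq': [-0.001, 0.001, 0.002, -0.0, -0.001, 0.0], 'joint_efforts': [0.001, -44.485, -35.168, -0.0, 0.001, 0.0], 'eef_pos': [0.248, -0.519, 0.231], 'eef_rot': [-0.0, 0.975, 0.221, 0.0], 'wrist_force': [0.055, -0.629, 0.481], 'torque': [0.003, 0.001, -0.006], 'grasp_force': 0.0, 'opening': 0.999}
```

Run:
```python
import cv2,numpy as np
s=cv2.imread("pics/side0.png");t=cv2.imread("pics/top0.png")
cv2.imwrite("pics/a.png",np.hstack([cv2.resize(s,(400,300)),cv2.resize(t,(400,300))]))
from scipy.spatial.transform import Rotation as R
def proj(K,p,q,P):
    v=R.from_quat([q[1],q[2],q[3],q[0]]).inv().apply(np.array(P)-p); return K[0][0]*v[0]/-v[2]+K[0][2], K[1][1]*-v[1]/-v[2]+K[1][2]
T=((385.9,0,287.0),(0,385.9,209.5)),[0.394,0.054,1.452],[-0.6999,-0.0424,0.0282,0.7124]
S=((545.5,0,276.3),(0,545.5,209.8)),[0.217,-1.083,1.333],[0.9186,0.3733,-0.0511,-0.1189]
def crop(im,c,h,sc):
    x,y=map(int,c); return cv2.resize(im[max(0,y-h):y+h,max(0,x-h):x+h],(sc,sc),interpolation=cv2.INTER_CUBIC)
for C,im,n in((T,t,"t"),(S,s,"s")):
    a=proj(*C,[.55,-.193,.06]);b=proj(*C,[.543,.06,.15]);print(n,a,b)
    cv2.imwrite(f"pics/c{n}.png",np.hstack([crop(im,a,25,400),crop(im,b,25,400)]))
```

```text
t (np.float64(362.6132703313606), np.float64(203.62293977961195)) (np.float64(292.53180039789225), np.float64(204.04287629115933))
s (np.float64(306.47420590654593), np.float64(283.2915927359592)) (np.float64(281.41591372467786), np.float64(201.63164455227837))
```

View pics/a.png

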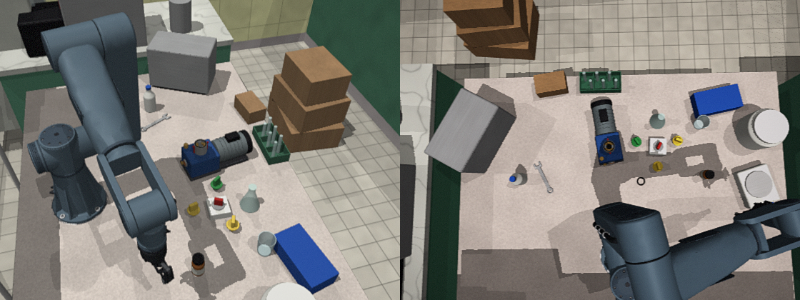

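View pics/ct.png

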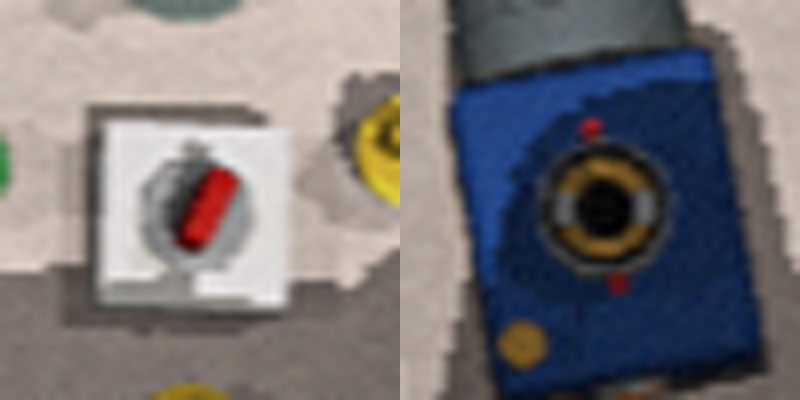

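View pics/cs.png

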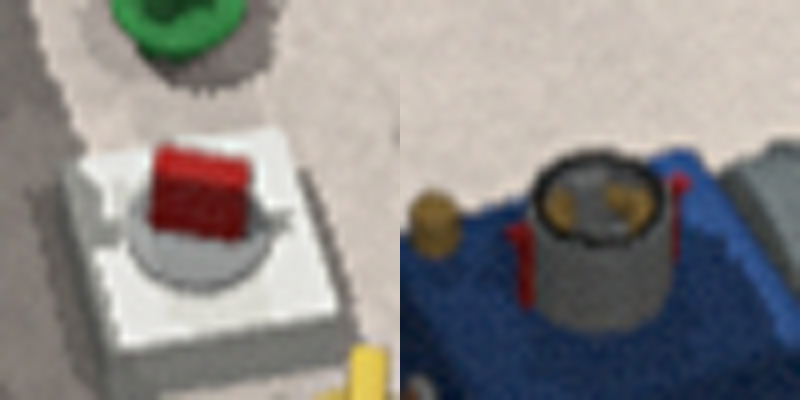

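```bash
cat > h.py <<'E'
import cv2,numpy as np
from scipy.spatial.transform import Rotation as R
from scipy.optimize import minimize
T=(385.9,287.0,209.5,[0.394,0.054,1.452],[-0.0424,0.0282,0.7124,-0.6999])
S=(545.5,276.3,209.8,[0.217,-1.083,1.333],[0.3733,-0.0511,-0.1189,0.9186])
def proj(C,P):
    v=R.from_quat(C[4]).inv().apply(np.atleast_2d(P)-C[3]); return np.c_[C[0]*v[:,0]/-v[:,2]+C[1], C[0]*v[:,1]/v[:,2]+C[2]]
def ray(C,px,z):
    d=R.from_quat(C[4]).apply([(px[0]-C[1])/C[0],-(px[1]-C[2])/C[0],-1]); return C[3]+d*(z-C[3][2])/d[2]
def redness(im):
    f=im.astype(float); b,g,r=f[...,0],f[...,1],f[...,2]
    return np.clip((r/(np.maximum(g,b)+5)-1.3)/.9,0,1)
def near(C,P,rad):
    u=proj(C,P)[0]; yy,xx=np.mgrid[0:420,0:560]; return (np.hypot(xx-u[0],yy-u[1])<rad)
def soft(C,P,ss=8):   # antialiased hull
    m=np.zeros((420*1,560),np.float32)
    h=cv2.convexHull(proj(C,P).astype(np.float32))[:,0]
    o=np.floor(h.min(0)).astype(int)-2; w=np.ceil(h.max(0)).astype(int)+3-o
    k=np.zeros((w[1]*ss,w[0]*ss),np.uint8)
    cv2.fillPoly(k,[np.round(((h-o+.5)*ss-.5)*16).astype(np.int32)],255,shift=4)
    m[o[1]:o[1]+w[1],o[0]:o[0]+w[0]]=cv2.resize(k,(int(w[0]),int(w[1])),interpolation=cv2.INTER_AREA)/255.
    return m
def handle(p,zo):
    c=np.array([[x,y,z] for x in(-.018,.018) for y in(-.007,.007) for z in(.006,.044)])
    return R.from_euler('z',p[2]).apply(c)+[p[0],p[1],zo]
def fit_handle(ims,p0,zo,rad=22):
    tg=[(C,redness(im)*near(C,[p0[0],p0[1],zo+.03],rad)) for C,im in ims]
    f=lambda q:sum(((soft(C,handle([q[0]/1e3,q[1]/1e3,q[2]/50],zo))-t)**2).sum() for C,t in tg)
    b=[minimize(f,[p0[0]*1e3,p0[1]*1e3,a*50],method='Nelder-Mead',options=dict(initial_simplex=np.array([[p0[0]*1e3,p0[1]*1e3,a*50]]*4)+np.r_[np.zeros((1,3)),np.eye(3)*5])) for a in p0[2]]
    r=min(b,key=lambda r:r.fun); return r.x[0]/1e3,r.x[1]/1e3,r.x[2]/50,r.fun
E
python3 - <<'E'
from h import *
s=cv2.imread("pics/side0.png");t=cv2.imread("pics/top0.png")
for ims in([(T,t),(S,s)],[(T,t)],[(S,s)]): print(np.round(fit_handle(ims,(.55,-.192,(-.2,-.5,-.8)),.036),4))
# ticks
for C,im in((T,t),(S,s)):
    m=((redness(im)>.35)&near(C,[.543,.06,.14],22)).astype(np.uint8)
    n,l,st,c=cv2.connectedComponentsWithStats(m)
    w=redness(im)
    for i in range(1,n):
        yy,xx=np.where(l==i); px=[np.average(xx,weights=w[l==i]),np.average(yy,weights=w[l==i])]
        print(st[i].tolist(),np.round(px,2),[np.round(ray(C,px,z),4).tolist() for z in(.13,.15)])
# ring centre: fit ring: dark annulus z=.152 r 21.5-25.5
for C,im in((T,t),(S,s)):
    g=im.max(2).astype(float)
    a=np.linspace(0,2*np.pi,120)
    def f(q):
        P=np.concatenate([np.c_[q[0]/1e3+r*np.cos(a),q[1]/1e3+r*np.sin(a),a*0+.152] for r in(.0225,.0235,.0245)])
        u=proj(C,P).astype(np.float32); return cv2.remap(g,u[:,0].copy(),u[:,1].copy(),cv2.INTER_LINEAR).mean()
    r=min((minimize(f,[543+i,60+j],method='Nelder-Mead') for i in(-3,0,3) for j in(-3,0,3)),key=lambda r:r.fun);print("ring",r.x,r.fun)
E
```

```text
[ 0.5477 -0.1906 -0.4052 34.0601]
[ 0.5497 -0.1915 -0.5095  5.6671]
[ 0.5481 -0.1876 -0.3644 23.7827]
[290, 194, 2, 2, 4] [290.5 194.5] [[0.5786, 0.0665, 0.13], [0.5758, 0.0663, 0.15]]
[293, 213, 2, 3, 5] [293.57 213.7 ] [[0.5118, 0.0571, 0.13], [0.51, 0.0571, 0.15]]
[290, 198, 2, 3, 5] [290.28 198.85] [[0.5787, 0.0843, 0.13], [0.5727, 0.0649, 0.15]]
[270, 204, 3, 10, 22] [271.27 208.31] [[0.5105, 0.059, 0.13], [0.5056, 0.04, 0.15]]
[290, 205, 1, 1, 1] [290. 205.] [[0.5704, 0.0583, 0.13], [0.5646, 0.0393, 0.15]]
ring [541.85416179  61.54769996] 38.72124565972222
ring [540.3855086   62.18688676] 49.63460015190972
```

>>> send_rows([
  [[0,0,-6],[38,41,0],-0.2],
  [[0,0,-12],[76,82,0],-0.2],
  [[0,0,-18],[114,124,0],-0.2],
  [[0,0,-24],[152,166,0],-0.2],
  [[0,0,-30],[190,208,0],-0.2],
  [[0,0,-36],[228,250,0],-0.2],
  [[0,0,-43],[264,290,-20],-0.2],
  [[0,0,-51],[301,328,-60],-0.2],
  [[0,0,-51],[301,328,-100],-0.2],
  [[0,0,-51],[301,328,-100],-0.2],
])

```text
time_s: 2.35
eef_pos: [0.5467, -0.1886, 0.1277]
eef_rot: [-0.001, 0.976, -0.22, -0.004]
wrist_force: [-0.2, -0.8, -0.1]
opening: 0.595
grasp_force: 0.0
```

Run:
```python
from h import *
from bench import camera,telemetry
o=telemetry.get_obs();print(o["time_s"],o["eef_pos"],o["eef_rot"],o["q"],o["wrist_force"],o["opening"])
v=[]
for n,C in(("top",T),("side",S)):
    c=camera(n);im=c["pixels"][:,:,::-1].copy()
    if n=="top": print(c.keys())
    u=proj(C,[.549,-.19,.06])[0].astype(int);v.append(cv2.resize(im[u[1]-35:u[1]+35,u[0]-35:u[0]+35],(400,400),interpolation=cv2.INTER_CUBIC))
cv2.imwrite("pics/d.png",np.hstack(v))
```

```text
2.35 [ 0.54666514 -0.1886167   0.12766959] [-0.00119294  0.97559674 -0.21953355 -0.00381967] [-5.37321790e-01  3.05424418e-01  1.67825767e+00 -1.15511034e-04
  1.16591314e+00  1.47619674e+00] [-0.19432887 -0.79901031 -0.09157713] 0.5947657711853398
dict_keys(['pixels', 'camera_matrix', 'xyz', 'orientation'])
```

View pics/d.png

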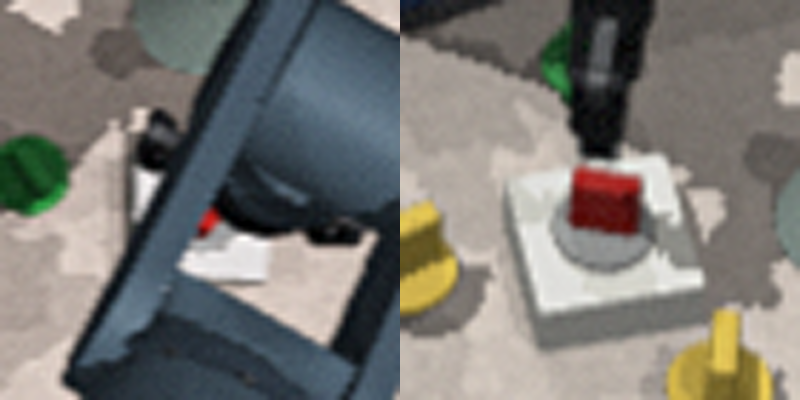

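>>> send_rows([
  [[0,0,0],[0,0,-20],-0.2],
  [[0,0,0],[0,0,-40],-0.2],
  [[0,0,0],[0,0,-60],-0.2],
  [[0,0,0],[0,0,-75],-0.2],
  [[0,0,0],[0,0,-82],-0.2],
  [[0,0,0],[0,0,-82],-0.2],
])

```text
time_s: 3.2
eef_pos: [0.5488, -0.1908, 0.049]
eef_rot: [-0.0, 0.975, -0.22, -0.0]
wrist_force: [0.4, -0.1, -0.3]
opening: 0.601
grasp_force: 0.0
```

Run:
```python
from h import *
from bench import camera
c=camera("side");im=c["pixels"][:,:,::-1].copy();u=proj(S,[.549,-.19,.06])[0].astype(int)
cv2.imwrite("pics/e.png",cv2.resize(im[u[1]-25:u[1]+25,u[0]-25:u[0]+25],(400,400),interpolation=cv2.INTER_CUBIC))
```

```text
(no output)
```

View pics/e.png

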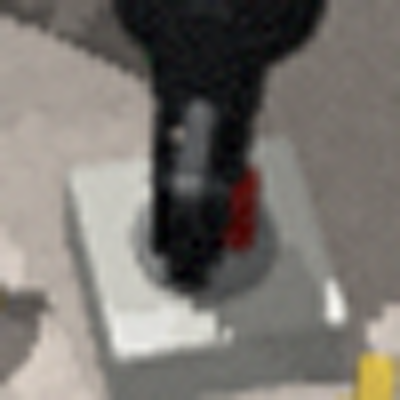

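>>> send_rows([
  [[0,0,0],[0,0,0],0.2],
  [[0,0,0],[0,0,0],0.4],
  [[0,0,0],[0,0,0],0.55],
  [[0,0,0],[0,0,0],0.7],
  [[0,0,0],[0,0,0],0.8],
  [[0,0,0],[0,0,0],1],
  [[0,0,0],[0,0,0],1],
  [[0,0,0],[0,0,0],1],
])

```text
time_s: 4.25
eef_pos: [0.5492, -0.1911, 0.0497]
eef_rot: [0.0, 0.975, -0.22, 0.0]
wrist_force: [-1.6, -0.8, 5.9]
opening: 0.155
grasp_force: 59.1
```

>>> send_rows([
  [[0,0,0],[0,0,10],1],
  [[0,0,0],[0,0,30],1],
  [[0,0,0],[0,0,60],1],
  [[0,0,0],[0,0,90],1],
  [[0,0,0],[0,0,120],1],
  [[0,0,0],[0,0,150],1],
  [[0,0,0],[0,0,175],1],
  [[0,0,0],[0,0,185],1],
  [[0,0,0],[0,0,185],1],
  [[0,0,0],[0,0,185],1],
])

```text
time_s: 5.5
eef_pos: [0.5482, -0.1904, 0.233]
eef_rot: [-0.0, 0.975, -0.22, -0.001]
wrist_force: [-1.1, 0.1, -2.6]
opening: 0.151
grasp_force: 58.4
```

>>> send_rows([
  [[0,0,3],[-1,20,0],1],
  [[0,0,8],[-2,55,0],1],
  [[0,0,13],[-3,95,0],1],
  [[0,0,18],[-4,135,0],1],
  [[0,0,23],[-5,175,0],1],
  [[0,0,28],[-6,210,0],1],
  [[0,0,31],[-7,237,0],1],
  [[0,0,33],[-7,252,0],1],
  [[0,0,33],[-7,252,0],1],
  [[0,0,33],[-7,252,0],1],
])

```text
time_s: 6.75
eef_pos: [0.5419, 0.0606, 0.2341]
eef_rot: [0.0, 0.998, 0.065, -0.0]
wrist_force: [-0.6, 0.2, -2.4]
opening: 0.15
grasp_force: 58.6
```

Run:
```python
from h import *
from bench import camera,telemetry,spotter
o=telemetry.get_obs();print(o["time_s"],o["eef_pos"],o["eef_rot"],o["q"],o["wrist_force"],o["torque"],o["opening"])
v=[]
for n,C in(("top",T),("side",S)):
    c=camera(n);im=c["pixels"][:,:,::-1].copy();cv2.imwrite(f"pics/{n}1.png",im)
    for t in("plug","plug_grip","plug_lugs","port","seal"): print(n,t,[(np.round(d["xyz"],3).tolist(),round(d["conf"],2)) for d in spotter.landmark_of(t,n) if abs(d["xyz"][1]-.06)<.04])
    u=proj(C,[.542,.06,.18])[0].astype(int);v.append(cv2.resize(im[u[1]-30:u[1]+30,u[0]-30:u[0]+30],(400,400),interpolation=cv2.INTER_CUBIC))
cv2.imwrite("pics/f.png",np.hstack(v))
```

```text
6.75 [0.54191539 0.06057125 0.23408267] [ 1.97013234e-04  9.97857942e-01  6.54175203e-02 -1.93695089e-04] [-1.06165828e-01  1.12421001e-01  1.67865011e+00 -4.65617723e-04
  1.35083597e+00  1.33380362e+00] [-0.57413668  0.22685871 -2.43015314] [-0.00929215 -0.01834623  0.02362529] 0.14965764095471698
top plug []
top plug_grip [([0.543, 0.061, 0.138], 0.3)]
top plug_lugs []
top port [([0.547, 0.063, 0.148], 0.58)]
top seal [([0.542, 0.057, 0.147], 0.8)]
side plug [([0.546, 0.062, 0.223], 0.61), ([0.539, 0.063, 0.134], 0.48)]
side plug_grip [([0.538, 0.058, 0.249], 0.49)]
side plug_lugs [([0.54, 0.064, 0.21], 0.48)]
side port [([0.542, 0.059, 0.146], 0.67)]
side seal [([0.548, 0.057, 0.151], 0.91)]
```

View pics/f.png

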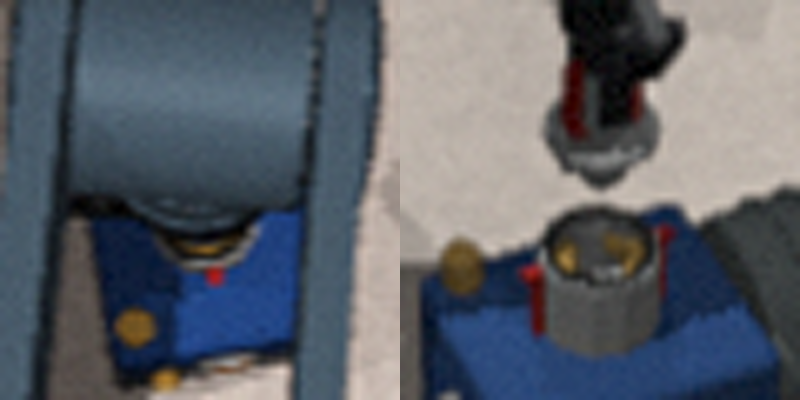

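Run:
```python
from h import *
im=cv2.imread("pics/side1.png"); C=S
u=proj(C,[.542,.06,.18])[0].astype(int); sc=400/60
def crop(P): return np.round((proj(C,P)-(u-30)+.5)*sc-.5,1)
a=np.linspace(0,2*np.pi,24,endpoint=False)
for z,r,nm in((.2205,.0265,"fl_bot"),(.2265,.0265,"fl_top"),(.1505,.028,"collar")):
    q=crop(np.c_[.542+r*np.cos(a),.061+r*np.sin(a),a*0+z]);print(nm,q.min(0),q.max(0),q.mean(0))
big=cv2.resize(im[u[1]-30:u[1]+30,u[0]-30:u[0]+30],(800,800),interpolation=cv2.INTER_CUBIC)
for z,r,c in((.2205,.0265,(0,255,0)),(.2265,.0265,(0,255,0)),(.15,.028,(255,255,0)),(.152,.0215,(255,0,255))):
    q=(crop(np.c_[.542+r*np.cos(a),.061+r*np.sin(a),a*0+z])*2).astype(int)
    for p in q: cv2.circle(big,tuple(map(int,p)),2,c,-1)
cv2.imwrite("pics/g.png",big[40:640,:])
```

```text
fl_bot [145.5 100.8] [264.  181.9] [204.72916667 141.1125    ]
fl_top [145.5  91. ] [264.3 172. ] [204.88333333 131.27083333]
collar [142.2 209.5] [263.7 295.2] [202.95833333 252.10833333]
```

View pics/g.png

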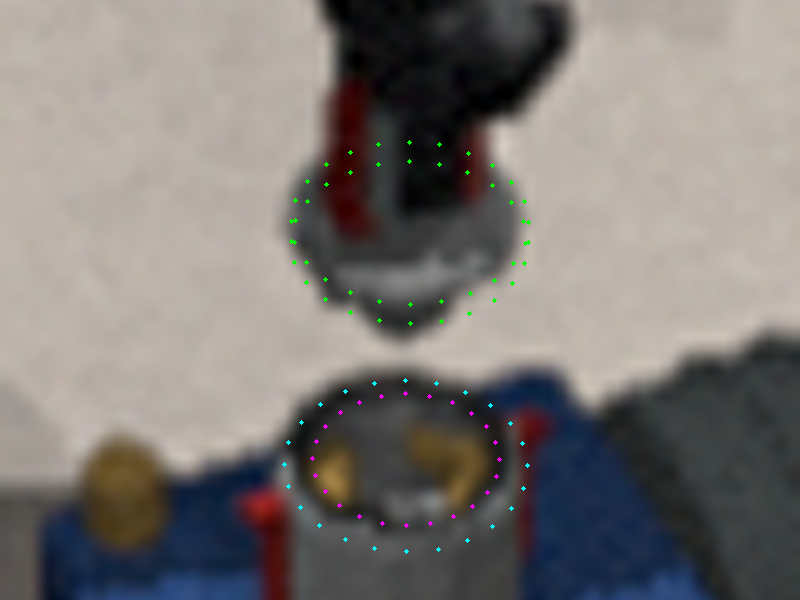

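```bash
cat >> h.py <<'E'
a=np.linspace(0,2*np.pi,72,endpoint=False)
def disc(x,y,z,r): return np.c_[x+r*np.cos(a),y+r*np.sin(a),a*0+z]
def plugpts(x,y,z,yaw=.13):
    L=np.array([[sx*.0195,sy*.0035,-.014+sz*.002] for sx in(-1,1) for sy in(-1,1) for sz in(-1,1)])
    L=R.from_euler('z',yaw).apply(L)+[x,y,z]
    return [np.r_[disc(x,y,z,.0265),disc(x,y,z+.006,.0265)],np.r_[disc(x,y,z,.012),disc(x,y,z-.022,.012),disc(x,y,z-.030,.006)],L]
def colpts(x,y): return [np.r_[disc(x,y,.15,.028),disc(x,y,.11,.028)],np.r_[disc(x,y,.15,.0255),disc(x,y,.152,.0255)]]
def silfit(im,C,make,p0,win):
    # background (beige) likelihood; fit of image shift within window (cols,rows)
    x0,x1,y0,y1=win; f=im[y0:y1,x0:x1].astype(float).mean(2); bg=np.percentile(f,90); fg=np.percentile(f,25)
    t=np.clip((bg-f)/(bg-fg),0,1)
    base=np.maximum.reduce([soft(C,P) for P in make(*p0)])
    def g(s):
        M=np.float32([[1,0,s[0]],[0,1,s[1]]]); return ((cv2.warpAffine(base,M,(560,420))[y0:y1,x0:x1]-t)**2).sum()
    r=minimize(g,[0,0],method='Nelder-Mead',options=dict(initial_simplex=[[0,0],[1.5,0],[0,-1.5]])); return r.x,r.fun
E
python3 - <<'E'
from h import *
im=cv2.imread("pics/side1.png")
u=proj(S,[.542,.06,.18])[0].astype(int)-30
w=lambda x0,x1,y0,y1:[int(round(v/13.33))+o for v,o in((x0,u[0]),(x1,u[0]),(y0+40,u[1]),(y1+40,u[1]))]
print("plug",silfit(im,S,plugpts,(.542,.061,.221),w(230,580,200,350)))
def colr(x,y): return colpts(x,y)
print("col",silfit(im,S,colr,(.542,.061),w(220,480,345,440)), )
p=proj(S,[[.542,.061,.2],[.552,.061,.2],[.542,.071,.2],[.542,.061,.21]]);print("px per 10mm x,y,z",np.round(p[1:]-p[0],2))
E
```

```text
plug (array([-0.56224447, -1.20472419]), np.float64(3.647445826521664))
col (array([-0.54225934, -0.88218856]), np.float64(0.49374238228675704))
px per 10mm x,y,z [[ 3.2  -0.58]
 [-0.87 -2.21]
 [ 0.04 -2.42]]
```

>>> send_rows([
  [[0,0,0],[0,0,-10],1],
  [[0,0,0],[0,0,-20],1],
  [[0,0,0],[0,0,-30],1],
  [[0,0,0],[0,0,-38],1],
  [[0,0,0],[0,0,-44],1],
  [[0,0,0],[0,0,-48],1],
  [[0,0,0],[0,0,-50],1],
  [[0,0,0],[0,0,-50],1],
])

```text
time_s: 8.35
eef_pos: [0.542, 0.0612, 0.1844]
eef_rot: [-0.0, 0.998, 0.066, 0.0]
wrist_force: [0.2, -0.5, -2.4]
opening: 0.153
grasp_force: 58.6
```

>>> send_rows([
  [[0,0,0],[0,0,-0.7],1],
  [[0,0,0],[0,0,-1.4],1],
  [[0,0,0],[0,0,-2.1],1],
  [[0,0,0],[0,0,-2.8],1],
  [[0,0,0],[0,0,-3.5],1],
  [[0,0,0],[0,0,-4.2],1],
  [[0,0,0],[0,0,-4.9],1],
  [[0,0,0],[0,0,-5.6],1],
])

```text
time_s: 9.35
eef_pos: [0.5419, 0.0612, 0.1786]
eef_rot: [-0.0, 0.998, 0.066, -0.0]
wrist_force: [0.5, 0.2, -1.1]
opening: 0.148
grasp_force: 58.6
```

>>> send_rows([
  [[0,0,0],[0,0,-0.6],1],
  [[0,0,0],[0,0,-1.2],1],
  [[0,0,0],[0,0,-1.8],1],
  [[0,0,0],[0,0,-2.4],1],
  [[0,0,0],[0,0,-2.4],1],
])

```text
time_s: 9.98
eef_pos: [0.5419, 0.0612, 0.1762]
eef_rot: [-0.0, 0.998, 0.066, -0.0]
wrist_force: [0.1, -0.2, -2.3]
opening: 0.154
grasp_force: 58.6
```

>>> send_rows([
  [[0,0,0],[0,0,-0.6],1],
  [[0,0,0],[0,0,-1.2],1],
  [[0,0,0],[0,0,-1.8],1],
  [[0,0,0],[0,0,-1.8],1],
])

```text
time_s: 10.48
eef_pos: [0.5419, 0.0612, 0.1744]
eef_rot: [-0.0, 0.998, 0.066, -0.0]
wrist_force: [-0.3, 0.8, -1.8]
opening: 0.155
grasp_force: 58.6
```

>>> send_rows([
  [[0,0,0],[0,0,-0.5],1],
  [[0,0,0],[0,0,-1],1],
  [[0,0,0],[0,0,-1],1],
])

```text
time_s: 10.85
eef_pos: [0.542, 0.0612, 0.1742]
eef_rot: [0.0, 0.998, 0.066, 0.0]
wrist_force: [-4.5, -0.0, 4.9]
opening: 0.154
grasp_force: 59.6
```

>>> send_rows([
  [[0,0,0],[0,0,-0.5],1],
  [[0,0,0],[0,0,-1],1],
  [[0,0,0],[0,0,-1],1],
])

```text
time_s: 11.22
eef_pos: [0.5421, 0.0612, 0.1741]
eef_rot: [0.0, 0.998, 0.066, 0.0]
wrist_force: [-6.3, 0.3, 11.8]
opening: 0.153
grasp_force: 60.7
```

>>> send_rows([
  [[0,0,0],[0,0,0.4],1],
  [[0,0,0],[-0.5,0,0.8],1],
  [[0,0,0],[-0.5,0,0.8],1],
])

```text
time_s: 11.6
eef_pos: [0.5419, 0.0612, 0.1741]
eef_rot: [0.0, 0.998, 0.066, 0.001]
wrist_force: [-2.7, -0.2, 7.4]
opening: 0.152
grasp_force: 59.7
```

```bash
cat > st.py <<'E'
from bench import telemetry
import numpy as np
o=telemetry.get_obs();print(o["time_s"],np.round(o["eef_pos"],4),np.round(o["q"],3),"F",np.round(o["wrist_force"],1),"M",np.round(o["torque"],3),2*np.arctan2(o["eef_rot"][2],o["eef_rot"][1]))
E
python3 st.py
```

```text
11.6 [0.5419 0.0612 0.1741] [-0.105  0.173  1.737  0.     1.23   1.334] F [-2.7 -0.2  7.4] M [0.039 0.41  0.017] 0.1316756771090874
```

>>> send_rows([
  [[0,0,3],[-0.5,0,0.4],1],
  [[0,0,6],[-0.5,0,0.6],1],
  [[0,0,9],[-0.5,0,0.8],1],
  [[0,0,9],[-0.5,0,0.8],1],
])

```text
time_s: 12.1
eef_pos: [0.5418, 0.0605, 0.1745]
eef_rot: [0.001, 0.99, 0.143, 0.001]
wrist_force: [0.9, -3.6, 3.4]
opening: 0.155
grasp_force: 59.2
```

```bash
python3 st.py
```

```text
12.1 [0.5418 0.0605 0.1745] [-1.060e-01  1.720e-01  1.738e+00 -1.000e-03  1.230e+00  1.177e+00] F [ 0.9 -3.6  3.4] M [-0.562 -0.285 -0.036] 0.28794416746132456
```

>>> send_rows([
  [[0,0,3],[0,-0.2,0.2],1],
  [[0,0,6],[0,-0.3,0.3],1],
  [[0,0,9],[0,-0.3,0.4],1],
  [[0,0,9],[0,-0.3,0.4],1],
])

```text
time_s: 12.6
eef_pos: [0.5415, 0.0607, 0.1748]
eef_rot: [0.0, 0.975, 0.22, 0.001]
wrist_force: [0.8, -1.3, 2.8]
opening: 0.157
grasp_force: 59.3
```

>>> send_rows([
  [[0,0,3],[0,0,0.1],1],
  [[0,0,6],[0,0,0.3],1],
  [[0,0,9],[0,0,0.4],1],
  [[0,0,9],[0,0,0.4],1],
])

```text
time_s: 13.1
eef_pos: [0.5411, 0.0611, 0.1748]
eef_rot: [-0.0, 0.955, 0.296, 0.0]
wrist_force: [1.4, -0.2, 1.7]
opening: 0.156
grasp_force: 59.0
```

>>> send_rows([
  [[0,0,3],[0,0,0],1],
  [[0,0,6],[0,0,0.1],1],
  [[0,0,9],[0,0,0.1],1],
  [[0,0,9],[0,0,0.1],1],
])

```text
time_s: 13.6
eef_pos: [0.5407, 0.0609, 0.1744]
eef_rot: [-0.0, 0.929, 0.37, -0.0]
wrist_force: [2.4, -0.9, -2.4]
opening: 0.156
grasp_force: 58.6
```

>>> send_rows([
  [[0,0,0],[0,0,-0.5],1],
  [[0,0,0],[0,0,-1],1],
  [[0,0,0],[0,0,-1],1],
])

```text
time_s: 13.98
eef_pos: [0.5407, 0.0609, 0.1738]
eef_rot: [-0.0, 0.929, 0.371, -0.0]
wrist_force: [0.8, -0.2, -1.8]
opening: 0.156
grasp_force: 58.7
```

>>> send_rows([
  [[0,0,0],[0,0,-0.6],1],
  [[0,0,0],[0,0,-1.2],1],
  [[0,0,0],[0,0,-1.8],1],
  [[0,0,0],[0,0,-1.8],1],
])

```text
time_s: 14.48
eef_pos: [0.5409, 0.0609, 0.1721]
eef_rot: [-0.0, 0.929, 0.371, -0.0]
wrist_force: [0.6, -1.6, -1.5]
opening: 0.153
grasp_force: 58.7
```

```bash
python3 st.py
```

```text
14.475 [0.5409 0.0609 0.1721] [-0.106  0.174  1.741  0.     1.227  0.705] F [ 0.6 -1.6 -1.5] M [-0.256 -0.164 -0.035] 0.7599410643307422
```

>>> send_rows([
  [[0,0,0],[0,0,-0.7],1],
  [[0,0,0],[0,0,-1.4],1],
  [[0,0,0],[0,0,-2],1],
  [[0,0,0],[0,0,-2],1],
])

```text
time_s: 14.98
eef_pos: [0.541, 0.0609, 0.1702]
eef_rot: [0.0, 0.929, 0.371, 0.0]
wrist_force: [0.8, -1.1, -1.8]
opening: 0.154
grasp_force: 58.8
```

>>> send_rows([
  [[0,0,0],[0,0,-0.6],1],
  [[0,0,0],[0,0,-1.2],1],
  [[0,0,0],[0,0,-1.2],1],
])

```text
time_s: 15.35
eef_pos: [0.541, 0.0609, 0.169]
eef_rot: [0.0, 0.929, 0.371, 0.0]
wrist_force: [1.0, -1.8, -1.0]
opening: 0.151
grasp_force: 58.8
```

>>> send_rows([
  [[0,0,0],[0,0,-0.5],1],
  [[0,0,0],[0,0,-1],1],
  [[0,0,0],[0,0,-1],1],
])

```text
time_s: 15.72
eef_pos: [0.5409, 0.0609, 0.1678]
eef_rot: [-0.0, 0.929, 0.371, -0.0]
wrist_force: [0.5, -1.5, -1.5]
opening: 0.152
grasp_force: 58.8
```

>>> send_rows([
  [[0,0,0],[0,0,-0.4],1],
  [[0,0,0],[0,0,-0.8],1],
  [[0,0,0],[0,0,-0.8],1],
])

```text
time_s: 16.1
eef_pos: [0.5409, 0.0609, 0.1675]
eef_rot: [0.0, 0.929, 0.371, -0.0]
wrist_force: [-1.1, -1.0, 2.8]
opening: 0.15
grasp_force: 59.4
```

>>> send_rows([
  [[0,0,-3],[0,0,-0.1],1],
  [[0,0,-6],[0,0,-0.3],1],
  [[0,0,-9],[0,0,-0.5],1],
  [[0,0,-12],[0,0,-0.7],1],
  [[0,0,-12],[0,0,-0.7],1],
])

```text
time_s: 16.73
eef_pos: [0.5408, 0.061, 0.1668]
eef_rot: [-0.0, 0.962, 0.272, -0.0]
wrist_force: [-0.9, -0.8, 2.7]
opening: 0.155
grasp_force: 59.5
```

```bash
python3 st.py
```

```text
16.725 [0.5408 0.061  0.1668] [-0.106  0.18   1.745  0.     1.216  0.914] F [-0.9 -0.8  2.7] M [-0.158  0.313 -0.039] 0.5510723792512509
```

Winding down as expected, with low moment.

>>> send_rows([
  [[0,0,-3],[0,0,-0.2],1],
  [[0,0,-6],[0,0,-0.35],1],
  [[0,0,-9],[0,0,-0.5],1],
  [[0,0,-12],[0,0,-0.7],1],
  [[0,0,-12],[0,0,-0.7],1],
])

```text
time_s: 17.35
eef_pos: [0.541, 0.0612, 0.166]
eef_rot: [-0.0, 0.985, 0.17, 0.0]
wrist_force: [-1.7, 0.6, 3.7]
opening: 0.153
grasp_force: 59.5
```

```bash
python3 st.py
```

```text
17.35 [0.541  0.0612 0.166 ] [-1.060e-01  1.810e-01  1.746e+00  1.000e-03  1.215e+00  1.122e+00] F [-1.7  0.6  3.7] M [0.179 0.283 0.044] 0.34256718761504257
```

>>> send_rows([
  [[0,0,-3],[0,0,-0.2],1],
  [[0,0,-6],[0,0,-0.35],1],
  [[0,0,-9],[0,0,-0.5],1],
  [[0,0,-9],[0,0,-0.5],1],
])

```text
time_s: 17.85
eef_pos: [0.5412, 0.0613, 0.1655]
eef_rot: [-0.0, 0.996, 0.093, 0.0]
wrist_force: [-0.4, 2.2, 3.5]
opening: 0.154
grasp_force: 59.5
```

```bash
python3 st.py
```

```text
17.85 [0.5412 0.0613 0.1655] [-1.060e-01  1.820e-01  1.746e+00  1.000e-03  1.213e+00  1.279e+00] F [-0.4  2.2  3.5] M [0.351 0.022 0.009] 0.18593347394944154
```

>>> send_rows([
  [[0,0,-3],[0,0,-0.15],1],
  [[0,0,-6],[0,0,-0.3],1],
  [[0,0,-9],[0,0,-0.5],1],
  [[0,0,-9],[0,0,-0.5],1],
])

```text
time_s: 18.35
eef_pos: [0.5413, 0.0609, 0.165]
eef_rot: [0.0, 1.0, 0.014, 0.0]
wrist_force: [0.6, 0.5, 3.0]
opening: 0.156
grasp_force: 59.4
```

```bash
python3 st.py
```

```text
18.35 [0.5413 0.0609 0.165 ] [-0.106  0.183  1.746  0.     1.212  1.436] F [0.6 0.5 3. ] M [ 0.096 -0.06  -0.047] 0.028963372786574994
```

>>> send_rows([
  [[0,0,-3],[0,0,-0.15],1],
  [[0,0,-6],[0,0,-0.3],1],
  [[0,0,-9],[0,0,-0.5],1],
  [[0,0,-9],[0,0,-0.5],1],
])

```text
time_s: 18.85
eef_pos: [0.5413, 0.0608, 0.1647]
eef_rot: [0.0, 0.998, -0.064, 0.0]
wrist_force: [-0.2, 0.1, 3.9]
opening: 0.15
grasp_force: 59.7
```

```bash
python3 st.py
```

```text
18.85 [0.5413 0.0608 0.1647] [-0.106  0.183  1.746 -0.     1.211  1.593] F [-0.2  0.1  3.9] M [ 0.078  0.014 -0.079] -0.12798660299675785
```

>>> send_rows([
  [[0,0,-3],[0,0,-0.15],1],
  [[0,0,-6],[0,0,-0.3],1],
  [[0,0,-9],[0,0,-0.5],1],
  [[0,0,-9],[0,0,-0.5],1],
])

```text
time_s: 19.35
eef_pos: [0.5414, 0.0608, 0.1644]
eef_rot: [0.0, 0.99, -0.142, 0.001]
wrist_force: [0.3, -0.2, 5.5]
opening: 0.152
grasp_force: 59.9
```

```bash
python3 st.py
```

```text
19.35 [0.5414 0.0608 0.1644] [-0.106  0.184  1.747 -0.     1.21   1.75 ] F [ 0.3 -0.2  5.5] M [ 0.033  0.107 -0.07 ] -0.2851615095882404
```

>>> send_rows([
  [[0,0,-3],[0,0,-0.15],1],
  [[0,0,-6],[0,0,-0.3],1],
  [[0,0,-6],[0,0,-0.3],1],
])

```text
time_s: 19.73
eef_pos: [0.5415, 0.0607, 0.1641]
eef_rot: [0.0, 0.981, -0.194, 0.001]
wrist_force: [0.2, 0.3, 5.6]
opening: 0.154
grasp_force: 59.9
```

```bash
python3 st.py
```

```text
19.725 [0.5415 0.0607 0.1641] [-0.106  0.184  1.747 -0.     1.21   1.855] F [0.2 0.3 5.6] M [-0.049  0.087 -0.086] -0.3898515176687141
```

>>> send_rows([
  [[0,0,-3],[0,0,-0.15],1],
  [[0,0,-6],[0,0,-0.3],1],
  [[0,0,-6],[0,0,-0.3],1],
])

```text
time_s: 20.1
eef_pos: [0.5415, 0.0607, 0.1638]
eef_rot: [0.0, 0.97, -0.245, 0.001]
wrist_force: [-0.8, 0.9, 6.0]
opening: 0.153
grasp_force: 59.9
```

```bash
python3 st.py
```

```text
20.1 [0.5415 0.0607 0.1638] [-0.106  0.184  1.747 -0.     1.209  1.959] F [-0.8  0.9  6. ] M [-0.097 -0.001 -0.012] -0.4944239515418849
```

>>> send_rows([
  [[0,0,-2],[0,0,-0.1],1],
  [[0,0,-4],[0,0,-0.2],1],
  [[0,0,-4],[0,0,-0.2],1],
])

```text
time_s: 20.48
eef_pos: [0.5415, 0.0608, 0.1637]
eef_rot: [0.0, 0.961, -0.278, 0.001]
wrist_force: [0.2, 0.4, 6.4]
opening: 0.151
grasp_force: 59.9
```

```bash
python3 st.py
```

```text
20.475 [0.5415 0.0608 0.1637] [-0.106  0.184  1.747 -0.     1.209  2.028] F [0.2 0.4 6.4] M [-0.012  0.04   0.293] -0.5634218284221226
```

>>> send_rows([
  [[0,0,-1],[0,0,0],1],
  [[0,0,-2],[0,0,0],1],
  [[0,0,-2],[0,0,0],1],
])

```text
time_s: 20.85
eef_pos: [0.5415, 0.0608, 0.1637]
eef_rot: [0.0, 0.956, -0.294, 0.001]
wrist_force: [0.2, 0.2, 6.3]
opening: 0.151
grasp_force: 60.2
```

```bash
python3 st.py
```

```text
20.85 [0.5415 0.0608 0.1637] [-1.060e-01  1.840e-01  1.747e+00 -1.000e-03  1.209e+00  2.063e+00] F [0.2 0.2 6.3] M [0.03  0.091 0.646] -0.5973707248773196
```

>>> send_rows([
  [[0,0,0.5],[0,0,0.3],1],
  [[0,0,0.5],[0,0,0.3],0.6],
  [[0,0,0.5],[0,0,0.3],0.4],
  [[0,0,0.5],[0,0,0.3],0],
  [[0,0,0.5],[0,0,0.3],0],
  [[0,0,0.5],[0,0,0.3],0],
])

```text
time_s: 21.6
eef_pos: [0.5409, 0.0609, 0.1632]
eef_rot: [0.0, 0.956, -0.292, -0.0]
wrist_force: [-0.0, 1.0, 0.1]
opening: 0.499
grasp_force: 0.0
```

>>> send_rows([
  [[0,0,0],[0,0,10],0],
  [[0,0,0],[0,0,25],0],
  [[0,0,0],[0,0,45],0],
  [[0,0,0],[0,0,75],0],
  [[0,0,0],[0,0,105],0],
  [[0,0,0],[-20,-30,130],0],
  [[0,0,0],[-50,-70,150],0],
  [[0,0,0],[-80,-120,150],0],
  [[0,0,0],[-100,-150,150],0],
  [[0,0,0],[-100,-150,150],0],
])

```text
time_s: 22.85
eef_pos: [0.4403, -0.0909, 0.3149]
eef_rot: [0.0, 0.956, -0.294, 0.001]
wrist_force: [-0.0, -0.1, 0.0]
opening: 0.496
grasp_force: 0.0
```

```bash
python3 st.py
python3 - <<'E'
from h import *
from bench import camera,spotter
v=[]
for n,C in(("top",T),("side",S)):
    c=camera(n);im=c["pixels"][:,:,::-1].copy();cv2.imwrite(f"pics/{n}2.png",im)
    print(n,[(np.round(d["xyz"],3).tolist(),round(d["conf"],2)) for d in spotter.landmark_of("plug",n) if abs(d["xyz"][1]-.06)<.04])
    u=proj(C,[.542,.06,.15])[0].astype(int);v.append(cv2.resize(im[u[1]-25:u[1]+25,u[0]-25:u[0]+25],(400,400),interpolation=cv2.INTER_CUBIC))
cv2.imwrite("pics/z.png",np.hstack(v))
for zo in(.15,.152,.155): print(zo,np.round(fit_handle([(S,im)],(.5415,.061,(-.6,)),zo),4))
E
```

```text
22.85 [ 0.4403 -0.0909  0.3149] [-0.468 -0.175  1.796 -0.     1.518  1.699] F [-0.  -0.1  0. ] M [0.012 0.007 0.03 ] -0.5964651131858373
top [([0.544, 0.065, 0.147], 0.59)]
side [([0.545, 0.062, 0.153], 0.52)]
0.15 [ 0.5408  0.0643 -0.5229 54.8736]
0.152 [ 0.5384  0.0607 -0.2845 51.5728]
0.155 [ 0.5385  0.0599 -0.2543 48.1041]
```

View pics/z.png

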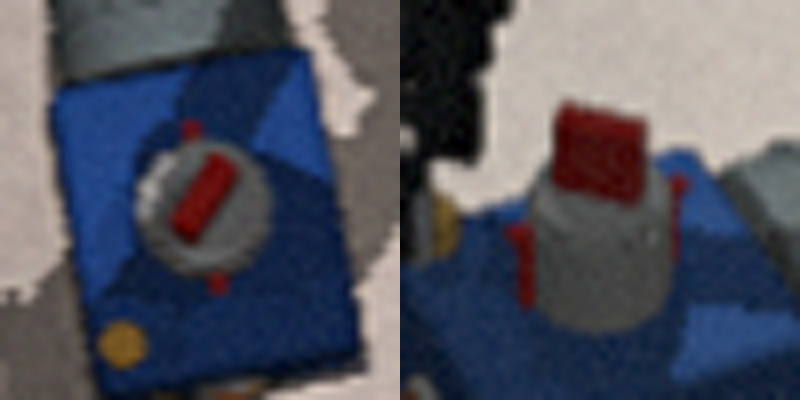

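```bash
python3 -c "
from bench import ctrl
print(ctrl.hand_in())"
```

```text
the job is handed in; nothing more can be done
None
```

The red-handled plug is in the pump's oil filler. It stopped at about 0.65 N m, the final picture shows the flange flush on the collar, and the arm let go, backed clear and handed the job in at about 23 s.

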